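Nest the sample beakers in the tray

TASK

Clear the blood-sampling table: nest the four open white beakers into one straight stack standing upright in the empty end of the blue tray, the tallest at the bottom and each next shorter one fully home in the one below, so that the shortest ends on top. Do not tip a beaker over, and leave the spray bottle, the tube rack, the gel bottle and the lidded tub where they are.

Things in the scene. Friction and masses are not known exactly. Their poses are not given: they have to be found in the camera images.
- beaker_a: tallest of four plain white plastic stacking beakers, 84 mm tall, open, upright, ~90 g. Collar: top 28 mm, straight, 66 mm across, 2.5 mm wall; at its foot a flat shoulder; below, a cone from 55 mm to 33 mm across at the foot. Fully home, the upper one's shoulder rests on the lower rim, its foot about 42 mm above the lower foot, collar exposed. Origin: centre of underside, z up
- beaker_b: second tallest of four plain white plastic stacking beakers, 70 mm tall, open, upright, ~90 g. Collar: top 28 mm, straight, 66 mm across, 2.5 mm wall; at its foot a flat shoulder; below, a cone from 55 mm to 38 mm across at the foot. Fully home, the upper one's shoulder rests on the lower rim, its foot about 42 mm above the lower foot, collar exposed. Origin: centre of underside, z up
- beaker_c: second shortest of four plain white plastic stacking beakers, 56 mm tall, open, upright, ~90 g. Collar: top 28 mm, straight, 66 mm across, 2.5 mm wall; at its foot a flat shoulder; below, a cone from 55 mm to 44 mm across at the foot. Fully home, the upper one's shoulder rests on the lower rim, its foot about 42 mm above the lower foot, collar exposed. Origin: centre of underside, z up
- beaker_d: shortest of four plain white plastic stacking beakers, 42 mm tall, open, upright, ~90 g. Collar: top 28 mm, straight, 66 mm across, 2.5 mm wall; at its foot a flat shoulder; below, a cone from 55 mm to 49 mm across at the foot. Fully home, the upper one's shoulder rests on the lower rim, its foot about 42 mm above the lower foot, collar exposed. Origin: centre of underside, z up
- tray: open blue plastic tray fixed at any yaw, 120 mm (x) by 190 mm (y, its length), walls 45 mm high, walls and floor 4 mm thick. A partition at its middle splits it: the +y end is empty, the -y end is filled with two cartons standing up to 104 mm above the table, from y = -8 to -84 mm. Origin: centre of underside
- bay (a point): centre of the floor of the tray's empty end (4 mm above the table); the free floor measures 112 mm along the tray's x by 90 mm along its y; axes as the tray's
- spray: bystander: upright white spray bottle, 52 mm diameter, 156 mm tall with its head (head reaches 23 mm to its -x); origin at the centre of the underside, z up
- rack: bystander: steel rack of capped sample tubes, 50 mm (x) by 100 mm (y), 86 mm tall; origin at the centre of the underside, z up
- tub: bystander: closed white tub with a lid of 72 mm diameter, 62 mm tall, round like the beakers but shut; origin at the centre of the underside, z up
- gel: bystander: small clear bottle of hand gel with a white cap, 36 mm diameter, 104 mm tall; origin at the centre of the underside, z up

How it is judged:
By the outcome, as a careful person would: the job done as asked, in the order asked, and still so for the second after the job is handed in, with the robot touching nothing.
It also fails if it takes over 72 s, if anything falls off the work surface, if the arm or the gripper's body presses on something with over 40 N, if the wrist force passes 120 N, or if a joint passes its speed limit or range.

ROBOT

A 6-joint arm with a two-finger parallel gripper is mounted at the origin on the work surface. World frame = base frame: x ahead of the robot, y to its left, z up, the work surface at z = 0. Lengths are in m, angles in rad, forces in N, time in s.
With the tool pointing down it reaches from about 0.3 to 0.875 m from the base axis. Payload 6.4 kg.
Tool frame: the origin (TCP) lies at the very end of the fingers, on their centre line; the grasp point (between the pads) lies 19 mm behind it (r.grip_depth is the distance from the TCP to the grasp point, in m); z points along the fingers, y is the line along which they close (so a half turn about z gives the same grasp; the last joint's range is limited). The gripper opens to 85 mm and grips with 20 to 120 N. Pads are 22 mm wide; open, the fingers measure 114 mm over their backs; the gripper's body (76 mm by 85 mm) begins 54 mm behind the grasp point. The pads swing forward as they close: fully open they stand 13 mm farther back than shut.
Start: joints at [1.103, 0.181, 1.607, -0, 1.354, -0.206], TCP at [0.149, 0.555, 0.231] pointing down, gripper open.
Joint ranges: [-2.99, 2.99], [-0.89, 2.07], [0.3, 2.58], [-1.14, 4.28], [0, 2.63], [-3.12, 3.12]. Speed limits (rad/s): [2.57, 2.57, 3.01, 3.14, 3.14, 3.14].

INTERFACE

Orientations are given as a rotation vector (axis times angle).
In Python, from cell import sensors, imaging, workorder, r gives the robot as it stands.
- The arm moves only by the tool play_rows, never from a script. Its arguments are lists of equal length, an entry for each row: "dp": the shift along the tool's x, y, z in m, a list of three; "twist": the turn about the tool's z in rad. A call has 1 to 8 rows; each row is the pose to reach, as a shift and turn from the pose commanded when the call began, along the tool's axes at that moment; what a row does not reach only later rows make up. A row lasts 1/12 s, in which the tool goes at most 41.7 mm and 7.16 degrees, less where a joint would pass 70% of its speed; a pose out of reach is approached as far as the arm can. A call with a gripper value outside its range is refused whole. "hand" is the opening, from -1 (shut) to 1 (fully open), set as the call begins (left out, the last holds). The fingers move at their own pace and stop on an object; "grip_force" is the grip in N (left out, the last holds). Time passes only in rows, so rows that repeat a pose let the fingers close. It gives the time, the measured TCP pose, the force, the opening and the grip force at its end, in the units of the state.
- sensors.get_state(): the state, without advancing time (a new reading comes with each control period).
- imaging.snapshot(name): name is "scene" or "top" or "wrist"; returns a dict with "img" (400x640x3 uint8, blue, green, red), "z_map" (400x640 float32, m along the optical axis (not along the pixel's ray), 0 where there is no reading), "fx", "fy", "cx", "cy" (pixels), "rvec" (rotation vector, rad) and "tvec" (3), from world to camera coordinates, as OpenCV has them. Camera axes: x right, y down, z forward; pixel columns grow to the right and rows downward; lengths in m; the calibration is good to about 2 mm. The wrist camera is an equidistant fisheye: a pixel r from the principal point sees the ray r / f radians off the axis. A picture is of the moment at which its call begins.
- workorder.close_job(): hands the job in; it is judged then, once.
The state is a dict: "t": time; "joint_positions": joint angles; "qd": joint speeds; "effort": joint torques, N m; "position": TCP position; "tool_rot": TCP orientation; "contact_force": force on the tool from outside, world axes, zero at the start; "ft_torque": the same for the moment, N m; "grip_width": opening from 0.0 (shut) to 1.0 (fully open); "grip_force": force on a finger pad.
Only numpy, scipy, OpenCV 4.12 (cv2) and the standard library are available. Lean on these libraries where they do the work, as an engineer would, in place of code of your own. Each camera call takes 0.05 s, during which the arm holds its last target. There are 200 camera calls.

## Working session

There is one attempt and no reset: what is moved stays moved. The work goes in short steps, Python scripts to look and compute and a tool call to move; the robot and the scene stay as the last step left them, time stands still between calls to the robot, and variables do not carry over. Pictures are saved under pics/ and viewed, at most 10 in all, crops included, and the job is handed in when it is done.

Besides the shell and the picture viewer there is one more tool, called after "Request:" as name([rows], argument=value, ...), one row to a line, values as JSON. play_rows: Moves the arm, as the interface text tells. Its arguments: {"type":"object","properties":{"dp":{"type":"array"},"twist":{"type":"array"},"hand":{"type":"number"},"grip_force":{"type":"number"}},"required":["dp","twist"]}

```bash
mkdir -p pics; ls; python3 - <<'E'
from cell import sensors, imaging
import cv2,numpy as np
s=sensors.get_state();print(s)
for n in("scene","top"):
    d=imaging.snapshot(n);cv2.imwrite(f"pics/{n}0.png",d["img"]);np.savez(f"{n}0.npz",**d)
    print(n,d["fx"],d["cx"],d["cy"],d["rvec"],d["tvec"],(d["z_map"]>0).mean())
E
```

```text
pics
{'t': 0.0, 'joint_positions': array([ 1.10270518e+00,  1.81534519e-01,  1.60800581e+00,  2.18798546e-05,
        1.35380012e+00, -2.06313179e-01]), 'qd': array([ 0.00071719,  0.00072046,  0.00020839,  0.0011829 , -0.00011378,
        0.00164445]), 'effort': array([-3.15775236e-03, -4.44883239e+01, -3.51322961e+01, -4.89334252e-04,
        9.37219273e-03, -6.31889634e-06]), 'position': array([0.1485394 , 0.5549138 , 0.23038888]), 'tool_rot': array([-4.09955893e-01, -3.11412497e+00,  2.57922843e-03]), 'contact_force': array([-0.33434853,  0.19229501,  0.55500014]), 'ft_torque': array([-0.00734958,  0.03463272, -0.0251029 ]), 'grip_force': 0.0, 'grip_width': 0.9996023792062205}
scene 489.4935673098727 324.08273748820676 195.99399838686261 [ 2.49345114  0.67649046 -0.20203171] [-0.44724449 -0.19900146  1.4368886 ] 0.996125
top 433.60070501152995 313.84443624390957 195.01489821274342 [ 2.15881036 -2.11489414  0.19713336] [-0.01140731  0.53693708  0.91222633] 0.99606640625
```

View pics/scene0.png

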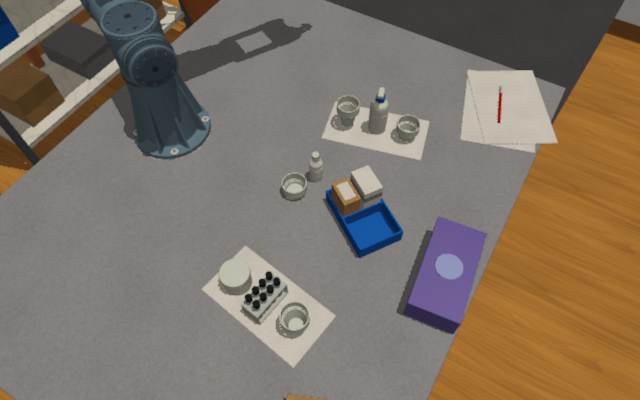

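View pics/top0.png

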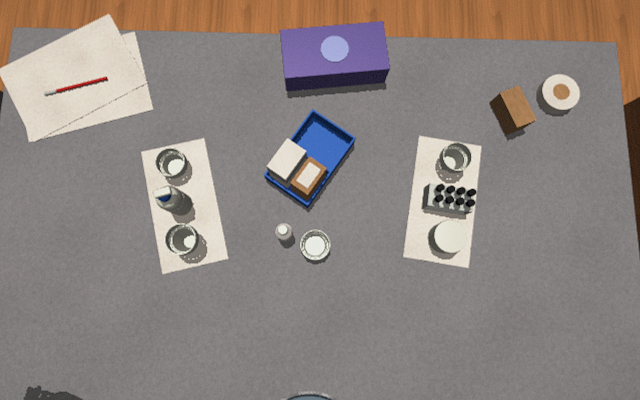

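The scene view shows the four beakers. In the top view they are near pixels (172,163), (182,239), (315,246) and (456,157). The spray bottle stands between the left pair at (170,198), the rack is at (450,197), the tub at (449,238) and the gel at (284,232). The tray's empty end is at about (325,145). Next I measure from depth.

```bash
cat > h.py <<'E'
import numpy as np,cv2
from scipy.optimize import least_squares
def cloud(d):
    z=d["z_map"];v,u=np.mgrid[:400,:640]
    P=np.stack([(u-d["cx"])/d["fx"]*z,(v-d["cy"])/d["fy"]*z,z],-1)
    R=cv2.Rodrigues(np.array(d["rvec"],float))[0]
    W=(P-np.ravel(d["tvec"]))@R; W[z==0]=np.nan
    return W
def circ(p,r=None):
    c=p.mean(0)
    if r: return least_squares(lambda q:np.hypot(*(p-q).T)-r,c,loss="soft_l1",f_scale=.002).x
    return least_squares(lambda q:np.hypot(*(p-q[:2]).T)-q[2],[*c,.03],loss="soft_l1",f_scale=.002).x
E
python3 - <<'E'
from h import *
np.set_printoptions(precision=4,suppress=True)
C={n:cloud(np.load(n+"0.npz")) for n in("top","scene")}
im=np.load("top0.npz")["img"]
T=C["top"]
A=np.concatenate([c.reshape(-1,3) for c in C.values()]);
for nm,(u,v) in dict(b1=(172,163),b2=(182,239),b3=(315,246),b4=(456,157),spray=(170,198),tub=(449,238),gel=(284,232),rack=(450,197)).items():
    c0=np.nanmedian(T[v-3:v+4,u-3:u+4].reshape(-1,3),0)[:2]
    for n,cl in C.items():
        p=cl.reshape(-1,3);q=p[np.hypot(*(p[:,:2]-c0).T)<.05]
        q=q[q[:,2]>.015]
        zt=np.nanpercentile(q[:,2],97);t=q[(q[:,2]>zt-.006)]
        print(nm,n,"zt",zt,np.sort(q[:,2])[-3:],"circle",circ(t[:,:2]),"fix",circ(t[:,:2],.0325),len(t))
hsv=cv2.cvtColor(im,cv2.COLOR_BGR2HSV)
for n in C:
    hsv=cv2.cvtColor(np.load(n+"0.npz")["img"],cv2.COLOR_BGR2HSV)
    m=(hsv[...,0]>100)&(hsv[...,0]<118)&(hsv[...,1]>180)
    p=C[n][m]; 
    k=p[np.abs(p[:,2]-.045)<.004]
    k=k[(k[:,0]>.35)&(k[:,0]<.8)&(np.abs(k[:,1])<.2)]
    rect=cv2.minAreaRect(k[:,:2].astype(np.float32));print("rim",n,len(k),rect)
    f=p[(np.abs(p[:,2]-.004)<.004)&(np.hypot(*(p[:,:2]-k[:,:2].mean(0)).T)<.12)]
    print("floor",len(f),f.mean(0) if len(f) else 0)
E
```

```text
b1 top zt 0.05763683752272238 [0.0593 0.0593 0.0604] circle [0.6027 0.3208 0.0315] fix [0.6027 0.3208] 138
b1 scene zt 0.05797572408091273 [0.0602 0.0603 0.0604] circle [0.6057 0.3209 0.0316] fix [0.6055 0.3208] 80
b2 top zt 0.0851025616896182 [0.0871 0.0873 0.0875] circle [0.4319 0.2774 0.0314] fix [0.4319 0.2774] 149
b2 scene zt 0.08441396545474604 [0.0859 0.0861 0.0861] circle [0.4343 0.278  0.0314] fix [0.4345 0.2779] 100
b3 top zt 0.04418707447280751 [0.0457 0.0458 0.0467] circle [ 0.4277 -0.004   0.0314] fix [ 0.4277 -0.004 ] 116
b3 scene zt 0.043264081691876906 [0.0454 0.0456 0.046 ] circle [ 0.4298 -0.0036  0.0315] fix [ 0.4297 -0.0036] 93
b4 top zt 0.07092738497948728 [0.0724 0.0732 0.0733] circle [ 0.6263 -0.3129  0.0313] fix [ 0.6259 -0.3123] 120
b4 scene zt 0.07110717958680891 [0.0728 0.0731 0.0734] circle [ 0.6281 -0.3133  0.0314] fix [ 0.628  -0.3129] 114
spray top zt 0.1569937096571464 [0.1583 0.1585 0.1593] circle [0.518  0.2979 0.0098] fix [0.5462 0.308 ] 144
spray scene zt 0.15614094540101137 [0.1583 0.1584 0.1595] circle [0.5197 0.298  0.0099] fix [0.5484 0.3106] 5
[... 286 characters left out ...]
cle [0.4533 0.0641 0.0067] fix [0.4764 0.042 ] 70
gel scene zt 0.10394028675918304 [0.1059 0.1059 0.1074] circle [0.4562 0.0637 0.0076] fix [0.4833 0.0798] 46
rack top zt 0.08766230273089394 [0.0897 0.0898 0.0901] circle [ 0.5358 -0.3042  0.0253] fix [ 0.5201 -0.2991] 359
rack scene zt 0.08793889505775868 [0.0899 0.0908 0.0915] circle [ 0.5365 -0.3049  0.0253] fix [ 0.5218 -0.2991] 315
rim top 120 ((0.6242639422416687, 0.01007486879825592), (0.11717300117015839, 0.18945683538913727), 56.27937316894531)
floor 192 [0.6767 0.0028 0.0041]
rim scene 271 ((0.6281967163085938, 0.009487360715866089), (0.11924999952316284, 0.18781119585037231), 56.058502197265625)
floor 1047 [ 0.6592 -0.0048  0.0039]
```

```bash
cat >> h.py <<'E'
from scipy.spatial.transform import Rotation as Rn
def go(s,x,y,z,ang):
    "dp,twist in the tool axes to TCP world x,y,z with closing axis at ang deg (mod 180)"
    R=Rn.from_rotvec(s["tool_rot"]).as_matrix()
    d=R.T@(np.array([x,y,z])-s["position"])
    c=np.degrees(np.arctan2(R[1,1],R[0,1]))
    tw=-((ang-c+90)%180-90)          # tool z points down
    print("dp",np.round(d,4),"twist",round(np.radians(tw),3),"closing now",round(c,1),"tilt",np.round(R[:2,2],4),"j",np.round(s["joint_positions"],2))
def rim(name,c0,zr,rad=.05):
    from cell import imaging
    p=cloud(imaging.snapshot(name)).reshape(-1,3)
    q=p[(np.hypot(*(p[:,:2]-c0).T)<rad)&(np.abs(p[:,2]-zr)<.006)]
    print(name,np.round(circ(q[:,:2]),4),len(q),"z",np.round(np.percentile(q[:,2],[50,95]),4))
E
python3 - <<'E'
from h import *
from cell import sensors,r
print([a for a in dir(r) if a[0]!="_"],r.grip_depth)
T=cloud(np.load("scene0.npz")).reshape(-1,3)
m=(T[:,0]>.72)&(np.abs(T[:,1])<.2)&(T[:,2]>.03)&(T[:,0]<1);print("box",T[m].min(0),T[m].max(0))
m=(np.hypot(T[:,0]-.52,T[:,1]-.3)<.045)&(T[:,2]>.06);print("spray",T[m].min(0),T[m].max(0))
go(sensors.get_state(),.433,.2777,.135,103)
E
```

```text
['MotionError', 'grip_depth'] 0.0187
box [ 0.72039403 -0.16542847  0.03008657] [0.94509816 0.0864864  0.0822052 ]
spray [0.49388924 0.27606579 0.06009163] [0.54504414 0.31893303 0.15949119]
dp [-0.3465 -0.194   0.0957] twist -0.489 closing now 75.0 tilt [-0.0007 -0.0014] j [ 1.1   0.18  1.61  0.    1.35 -0.21]
```

Request:
play_rows([
  [-0.346,-0.194,0.095],
  [-0.346,-0.194,0.095],
  [-0.346,-0.194,0.095],
  [-0.346,-0.194,0.095],
  [-0.346,-0.194,0.095],
  [-0.346,-0.194,0.095],
  [-0.346,-0.194,0.095],
  [-0.346,-0.194,0.095],
], twist=[-0.489,-0.489,-0.489,-0.489,-0.489,-0.489,-0.489,-0.489], hand=1, grip_force=30)

```text
t: 0.77
position: [0.3721, 0.337, 0.1563]
tool_rot: [0.356, -3.121, 0.0]
contact_force: [2.0, 0.7, -0.5]
grip_width: 1.001
grip_force: 0.0
```

```bash
python3 - <<'E'
from h import *
from cell import sensors
s=sensors.get_state();print(s["t"],s["position"]);go(s,.433,.2777,.052,103)
E
```

```text
0.7667 [0.37209251 0.33699735 0.1562953 ]
dp [-0.046  -0.0715  0.1043] twist 0.001 closing now 103.0 tilt [-0.0002 -0.0001] j [ 0.5   0.1   1.86  0.    1.18 -1.3 ]
```

Request:
play_rows([
  [-0.046,-0.0715,0.02],
  [-0.046,-0.0715,0.02],
  [-0.046,-0.0715,0.02],
  [-0.046,-0.0715,0.02],
], twist=[0,0,0,0])

```text
t: 1.1
position: [0.4332, 0.2773, 0.1359]
tool_rot: [0.349, -3.12, 0.001]
contact_force: [-0.3, -0.1, 0.1]
grip_width: 1.005
grip_force: 0.0
```

```bash
python3 - <<'E'
from h import *
from cell import sensors,imaging
s=sensors.get_state();print(s["t"],s["position"]);go(s,.433,.2777,.052,103)
d=imaging.snapshot("wrist");cv2.imwrite("pics/w1.png",d["img"])
E
```

```text
1.1 [0.43317179 0.27728212 0.13590008]
dp [-0.0001  0.0005  0.0839] twist -0.004 closing now 102.8 tilt [-0.0019 -0.0008] j [ 0.34  0.16  1.84 -0.    1.14 -1.45]
```

View pics/w1.png

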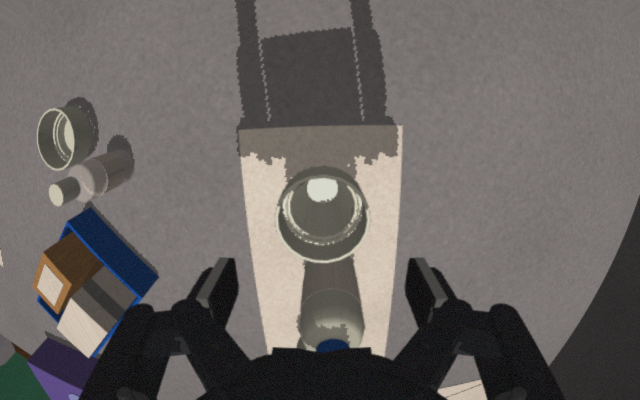

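The wrist view shows beaker a centred between the fingers, rim at about (322,215). The spray bottle is clear behind the gripper at (330,330). I descend and grip.

Request:
play_rows([
  [0,0.0005,0.03],
  [0,0.0005,0.06],
  [0,0.0005,0.084],
  [0,0.0005,0.084],
  [0,0.0005,0.084],
], twist=[0,0,0,0,0])

```text
t: 1.57
position: [0.4301, 0.2807, 0.0523]
tool_rot: [0.359, -3.118, 0.001]
contact_force: [-0.3, 1.0, -0.9]
grip_width: 1.0
grip_force: 0.0
```

Request:
play_rows([
  [0,0,0],
  [0,0,0],
  [0,0,0],
  [0,0,0],
  [0,0,0],
  [0,0,0],
  [0,0,0],
  [0,0,0],
], twist=[0,0,0,0,0,0,0,0], hand=-1)

```text
t: 2.23
position: [0.4337, 0.281, 0.0554]
tool_rot: [-0.356, 3.117, 0.003]
contact_force: [-1.4, 2.1, 7.1]
grip_width: 0.772
grip_force: 33.2
```

```bash
python3 - <<'E'
from h import *
from cell import sensors,imaging
s=sensors.get_state();print(s["t"],s["position"],s["grip_width"],s["grip_force"]);go(s,.433,.2777,.16,103)
go(s,.664,-.016,.16,56)
rim("scene",[.433,.278],.084);rim("top",[.433,.278],.084)
E
```

```text
2.2333 [0.43369759 0.28095981 0.05535356] 0.7722865532680844 33.202376075059874
dp [ 0.001  -0.0029 -0.1047] twist 0.0 closing now 103.0 tilt [0.0037 0.0022] j [ 0.34  0.29  1.88  0.    0.97 -1.45]
dp [-0.158  -0.3411 -0.1044] twist 0.821 closing now 103.0 tilt [0.0037 0.0022] j [ 0.34  0.29  1.88  0.    0.97 -1.45]
scene [0.433  0.2791 0.0337] 66 z [0.0828 0.0879]
top [0.4322 0.2802 0.0315] 54 z [0.0841 0.0877]
```

Request:
play_rows([
  [0,0,-0.03],
  [0,0,-0.07],
  [0,0,-0.11],
  [-0.01,-0.02,-0.13],
  [-0.025,-0.054,-0.13],
  [-0.041,-0.088,-0.13],
  [-0.057,-0.122,-0.13],
  [-0.073,-0.157,-0.13],
], twist=[0,0,0,0.1,0.2,0.3,0.4,0.5])

```text
t: 3.0
position: [0.5398, 0.1422, 0.1846]
tool_rot: [0.433, 3.109, 0.001]
contact_force: [0.3, 0.9, -0.6]
grip_width: 0.775
grip_force: 34.5
```

```bash
python3 - <<'E'
from h import *
from cell import sensors,imaging
s=sensors.get_state();print(s["t"],s["position"],s["grip_width"],s["grip_force"]);
go(s,.664,-.016,.18,56)
E
```

```text
3.0 [0.53978105 0.14224296 0.18457903] 0.7752853250997616 34.532448644167744
dp [-0.1627 -0.1182  0.0049] twist 0.316 closing now 74.1 tilt [0.0026 0.0002] j [ 0.04  0.19  1.7   0.    1.25 -1.25]
```

Request:
play_rows([
  [-0.03,-0.022,0.004],
  [-0.06,-0.043,0.004],
  [-0.09,-0.065,0.004],
  [-0.12,-0.087,0.004],
  [-0.15,-0.109,0.004],
  [-0.163,-0.118,0.004],
  [-0.163,-0.118,0.004],
  [-0.163,-0.118,0.004],
], twist=[0.1,0.2,0.3,0.316,0.316,0.316,0.316,0.316])

```text
t: 3.67
position: [0.6641, -0.015, 0.1794]
tool_rot: [0.914, 3.005, 0.0]
contact_force: [-0.8, -0.4, -0.7]
grip_width: 0.774
grip_force: 34.5
```

```bash
python3 - <<'E'
from h import *
from cell import sensors,imaging
s=sensors.get_state();print(s["t"],s["position"],s["contact_force"]);
go(s,.664,-.016,.059,56)
for n in("scene","top"): rim(n,s["position"][:2],s["position"][2]+.029)
d=imaging.snapshot("top");cv2.imwrite("pics/t2.png",cv2.resize(d["img"][80:220,230:430],None,fx=3,fy=3))
E
```

```text
3.6667 [ 0.66408012 -0.01503926  0.17940709] [-0.82444755 -0.42014058 -0.69320706]
dp [-0.0004 -0.0009  0.1204] twist 0.003 closing now 56.2 tilt [0.0005 0.0002] j [-0.2   0.42  1.41  0.    1.31 -1.18]
scene [ 0.6586 -0.0123  0.0364] 129 z [0.2062 0.2126]h.py:10: RuntimeWarning: Mean of empty slice.
  c=p.mean(0)
  ret = um.true_divide(
Traceback (most recent call last):
  File "h.py", line 25, in rim
    print(name,np.round(circ(q[:,:2]),4),len(q),"z",np.round(np.percentile(q[:,2],[50,95]),4))
                        ~~~~^^^^^^^^^
  File "h.py", line 12, in circ
    return least_squares(lambda q:np.hypot(*(p-q[:2]).T)-q[2],[*c,.03],loss="soft_l1",f_scale=.002).x
           ~~~~~~~~~~~~~^^^^^^^^^^^^^^^^^^^^^^^^^^^^^^^^^^^^^^^^^^^^^^^^^^^^^^^^^^^^^^^^^^^^^^^^^^^
ValueError: Initial guess is outside of provided bounds
```

Request:
play_rows([
  [0,-0.001,0.035],
  [0,-0.001,0.07],
  [0,-0.001,0.1],
  [0,-0.001,0.11],
  [0,-0.001,0.114],
  [0,-0.001,0.117],
  [0,-0.001,0.119],
  [0,-0.001,0.119],
], twist=[0,0,0,0,0,0,0,0])

```text
t: 4.43
position: [0.6646, -0.015, 0.0619]
tool_rot: [0.91, 3.004, 0.0]
contact_force: [0.0, -0.1, -1.5]
grip_width: 0.771
grip_force: 34.5
```

Request:
play_rows([
  [0,0,0.001],
  [0,0,0.002],
  [0,0,0.003],
  [0,0,0.003],
  [0,0,0.003],
], twist=[0,0,0,0,0])

```text
t: 4.85
position: [0.6649, -0.0156, 0.0594]
tool_rot: [0.911, 3.003, 0.0]
contact_force: [-1.5, -0.4, 6.8]
grip_width: 0.771
grip_force: 35.1
```

Request:
play_rows([
  [0,0,0],
  [0,0,0],
  [0,0,0],
  [0,0,0],
  [0,0,0],
  [0,0,0],
], twist=[0,0,0,0,0,0], hand=1)

```text
t: 5.35
position: [0.6631, -0.015, 0.0567]
tool_rot: [-0.912, -3.006, 0.0]
contact_force: [-1.4, 0.2, -0.8]
grip_width: 1.0
grip_force: 0.0
```

Request:
play_rows([
  [0,0,-0.03],
  [0,0,-0.07],
  [0,0,-0.11],
], twist=[0,0,0])

```text
t: 5.6
position: [0.6619, -0.0148, 0.1664]
tool_rot: [-0.91, -3.003, 0.001]
contact_force: [2.0, -0.2, 0.6]
grip_width: 1.002
grip_force: 0.0
```

```bash
python3 - <<'E'
from h import *
from cell import sensors,imaging
s=sensors.get_state();print(s["t"],s["position"],s["contact_force"]);
go(s,.627,-.313,.17,84)
E
```

```text
5.6 [ 0.66191651 -0.0147857   0.16637199] [ 1.95180185 -0.18558179  0.56932428]
dp [-0.1366 -0.2674 -0.0037] twist -0.484 closing now 56.3 tilt [-0.0039  0.0008] j [-0.2   0.43  1.42  0.    1.29 -1.18]
```

Request:
play_rows([
  [-0.017,-0.033,-0.004],
  [-0.034,-0.067,-0.004],
  [-0.051,-0.1,-0.004],
  [-0.068,-0.133,-0.004],
  [-0.085,-0.167,-0.004],
  [-0.102,-0.2,-0.004],
  [-0.119,-0.234,-0.004],
  [-0.136,-0.267,-0.004],
], twist=[-0.1,-0.2,-0.3,-0.4,-0.484,-0.484,-0.484,-0.484])

```text
t: 6.27
position: [0.6275, -0.3144, 0.1708]
tool_rot: [-0.165, -3.137, -0.0]
contact_force: [-0.2, 0.8, -0.1]
grip_width: 0.999
grip_force: 0.0
```

Request:
play_rows([
  [0,0,0.03],
  [0,0,0.03],
  [0,0,0.03],
], twist=[0,0,0])

```text
t: 6.52
position: [0.6264, -0.3119, 0.1384]
tool_rot: [-0.166, -3.133, -0.005]
contact_force: [-0.1, -0.1, 0.4]
grip_width: 1.0
grip_force: 0.0
```

```bash
python3 - <<'E'
from h import *
from cell import sensors,imaging
s=sensors.get_state();print(s["t"],s["position"],s["contact_force"]);
go(s,.627,-.313,.038,84)
d=imaging.snapshot("wrist");cv2.imwrite("pics/w3.png",d["img"]);R=cv2.Rodrigues(np.array(d["rvec"],float))[0];print("cam",-R.T@np.ravel(d["tvec"]))
for n in("scene","top"): rim(n,[.664,-.0155],.088,.042)
E
```

```text
6.5167 [ 0.62639347 -0.31190873  0.13840156] [-0.14821277 -0.10171323  0.4484509 ]
dp [-0.0012 -0.0013  0.1004] twist -0.001 closing now 83.9 tilt [-0.0042  0.0035] j [-0.63  0.54  1.33  0.    1.28 -2.1 ]
cam [ 0.54406129 -0.3030347   0.27918811]
scene [ 0.6636 -0.0165  0.0315] 128 z [0.0863 0.0897]
top [ 0.6614 -0.0164  0.0314] 139 z [0.0874 0.0899]
```

View pics/w3.png

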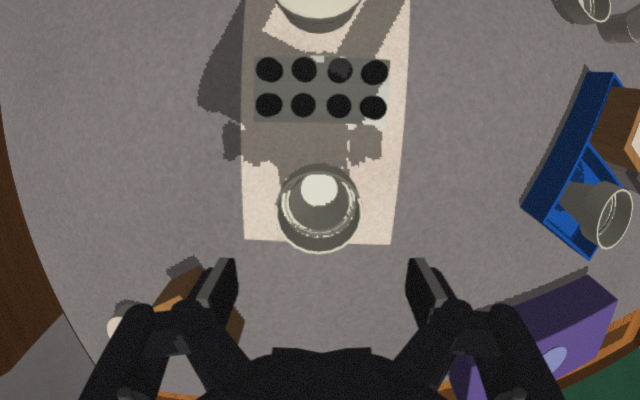

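The wrist view shows beaker b centred between the fingers, rim at about (319,207). The rack is clear at (320,88), and beaker a stands upright in the tray bay at (610,218). I descend and grip b.

Request:
play_rows([
  [-0.001,-0.001,0.03],
  [-0.001,-0.001,0.06],
  [-0.001,-0.001,0.085],
  [-0.001,-0.001,0.1],
  [-0.001,-0.001,0.1],
  [-0.001,-0.001,0.1],
], twist=[0,0,0,0,0,0])

```text
t: 7.17
position: [0.6294, -0.3131, 0.0414]
tool_rot: [-0.163, -3.137, -0.0]
contact_force: [-0.7, 0.4, 0.7]
grip_width: 0.997
grip_force: 0.0
```

Request:
play_rows([
  [0,0,0],
  [0,0,0],
  [0,0,0],
  [0,0,0],
  [0,0,0],
  [0,0,0],
  [0,0,0],
  [0,0,0],
], twist=[0,0,0,0,0,0,0,0], hand=-1)

```text
t: 7.83
position: [0.6309, -0.3148, 0.0442]
tool_rot: [0.164, 3.133, -0.004]
contact_force: [0.1, 0.8, 7.1]
grip_width: 0.764
grip_force: 33.9
```

```bash
python3 - <<'E'
from h import *
from cell import sensors,imaging
s=sensors.get_state();print(s["t"],s["position"],s["grip_width"],s["grip_force"],s["contact_force"]);
go(s,.6625,-.0165,.175,56)
E
```

```text
7.8333 [ 0.63089513 -0.3147501   0.04417951] 0.7638347741524226 33.925810335204005 [0.10912491 0.83998602 7.12692654]
dp [-0.0009  0.2996 -0.1315] twist 0.489 closing now 84.0 tilt [ 0.0044 -0.0027] j [-0.63  0.65  1.36  0.    1.12 -2.1 ]
```

Request:
play_rows([
  [0,0,-0.035],
  [0,0,-0.075],
  [0,0.01,-0.115],
  [0,0.045,-0.131],
  [0,0.085,-0.131],
  [0,0.125,-0.131],
  [0,0.165,-0.131],
  [0,0.2,-0.131],
], twist=[0,0,0,0.1,0.2,0.3,0.4,0.489])

```text
t: 8.5
position: [0.6501, -0.1126, 0.1734]
tool_rot: [0.926, 3.0, 0.0]
contact_force: [0.1, 0.3, -0.8]
grip_width: 0.765
grip_force: 34.2
```

```bash
cat >> h.py <<'E'
def avg(n=5):
    from cell import sensors,imaging
    L=[]
    for i in range(n): L.append(sensors.get_state()); imaging.snapshot("top")
    s=dict(L[-1])
    for k in("position","contact_force"): s[k]=np.mean([l[k] for l in L],0)
    print("t",round(s["t"],2),"pos",np.round(s["position"],4),"sd",np.round(np.std([l["position"] for l in L],0),4),"f",np.round(s["contact_force"],1),"grip",s["grip_width"],s["grip_force"])
    return s
E
python3 - <<'E'
from h import *
go(avg(3),.6625,-.0165,.175,56)
E
```

```text
t 8.6 pos [ 0.6503 -0.1091  0.1732] sd [0.0002 0.0028 0.0001] f [ 0.   1.6 -0.7] grip 0.7656973427766035 34.19912162236869
dp [ 0.0415  0.0837 -0.0016] twist 0.003 closing now 56.1 tilt [0.0013 0.0015] j [-0.35  0.42  1.43  0.    1.29 -1.33]
```

Request:
play_rows([
  [0.02,0.035,0],
  [0.035,0.065,0],
  [0.0415,0.082,0],
  [0.0415,0.082,0],
], twist=[0,0,0,0])

```text
t: 8.98
position: [0.662, -0.021, 0.1727]
tool_rot: [0.913, 3.005, 0.002]
contact_force: [0.3, 0.3, -0.4]
grip_width: 0.764
grip_force: 34.2
```

```bash
python3 - <<'E'
from h import *
from cell import imaging
imaging.snapshot("top");imaging.snapshot("top")
s=avg(3);go(s,.6625,-.0165,.09,56)
d=imaging.snapshot("scene");p=cloud(d).reshape(-1,3)
q=p[(np.hypot(*(p[:,:2]-s["position"][:2]).T)<.05)&(p[:,2]>.1)&(p[:,2]<.26)]
f=q[q[:,2]<.16];print("held low",f.min(0),f.max(0))
cv2.imwrite("pics/s4.png",cv2.resize(d["img"][130:270,280:460],None,fx=4,fy=4))
E
```

```text
t 9.18 pos [ 0.6616 -0.025   0.1723] sd [0.0001 0.0005 0.0001] f [-0.2 -0.1 -0.4] grip 0.7656572363756639 34.2146728746593
dp [0.0041 0.0076 0.0823] twist -0.001 closing now 55.9 tilt [ 0.0004 -0.0008] j [-0.22  0.42  1.42 -0.    1.29 -1.19]
held low [ 0.63726862 -0.0454849   0.12598576] [0.68034532 0.00268876 0.1599802 ]
```

View pics/s4.png

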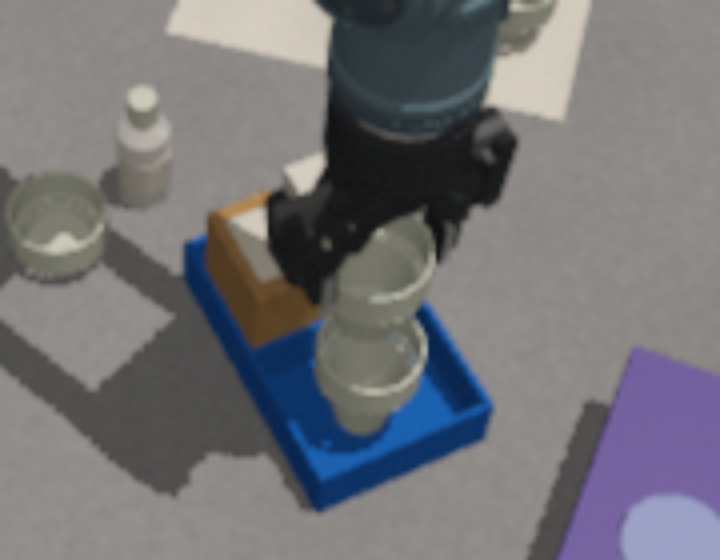

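The scene view shows beaker b held upright with its rim at about (380,265). It sits just above beaker a, whose rim is at (370,355), and the tray and gel are clear. I measure the held beaker's offset, first nudging the TCP over target.

Request:
play_rows([
  [0.004,0.0075,0.01],
  [0.004,0.0075,0.02],
  [0.004,0.0075,0.02],
  [0.004,0.0075,0.02],
  [0.004,0.0075,0.02],
], twist=[0,0,0,0,0])

```text
t: 9.7
position: [0.662, -0.0152, 0.1514]
tool_rot: [-0.919, -3.003, 0.0]
contact_force: [0.6, 0.3, -0.4]
grip_width: 0.763
grip_force: 34.2
```

```bash
cat >> h.py <<'E'
def fitw(c0,zlo,zhi,tag):
    "fit bright beaker rim seen by the scene camera within a height band"
    from cell import imaging
    d=imaging.snapshot("scene");p=cloud(d);h=cv2.cvtColor(d["img"],cv2.COLOR_BGR2HSV)
    m=(h[...,2]>90)&(h[...,1]<70)&(p[...,2]>zlo)&(p[...,2]<zhi)&(np.hypot(p[...,0]-c0[0],p[...,1]-c0[1])<.045)
    q=p[m][:,:2];c=circ(q,.0325);rr=np.hypot(*(q-c).T)
    print(tag,"c",np.round(c,4),"free",np.round(circ(q),4),"n",len(q),"res",np.round(np.percentile(rr,[5,50,95]),4))
E
python3 - <<'E'
from h import *
from cell import imaging
imaging.snapshot("top");imaging.snapshot("top")
s=avg(3);x,y,z=s["position"];go(s,.6625,-.0165,.09,56)
f=z-.044
fitw((x,y),f+.045,f+.074,"held b collar");fitw((x,y),f+.064,f+.074,"held b rim")
fitw((.6625,-.0165),.063,.092,"a collar");fitw((.6625,-.0165),.082,.092,"a rim")
E
```

```text
t 9.9 pos [ 0.6625 -0.0153  0.1523] sd [0.     0.     0.0001] f [-0.1  0.1 -0.7] grip 0.7687793568026615 34.213013146072626
dp [-0.0006 -0.001   0.0623] twist -0.0 closing now 56.0 tilt [ 0.0008 -0.0002] j [-0.2   0.44  1.44 -0.    1.26 -1.18]
held b collar c [ 0.6593 -0.0122] free [ 0.6613 -0.0125  0.031 ] n 223 res [0.0297 0.0321 0.0342]
held b rim c [ 0.6594 -0.0117] free [ 0.661  -0.0123  0.0311] n 71 res [0.0303 0.0323 0.034 ]
a collar c [ 0.6632 -0.0162] free [ 0.6637 -0.0172  0.0313] n 221 res [0.0298 0.0318 0.0334]
a rim c [ 0.6631 -0.0153] free [ 0.6637 -0.0163  0.0314] n 84 res [0.0299 0.032  0.0337]
```

```bash
python3 - <<'E'
from h import *
from cell import sensors
go(sensors.get_state(),.666,-.0193,.100,56)
E
```

```text
dp [-0.0053 -0.0013  0.0521] twist -0.0 closing now 56.0 tilt [ 0.0003 -0.0001] j [-0.2   0.44  1.44 -0.    1.26 -1.18]
```

Request:
play_rows([
  [-0.005,-0.001,0],
  [-0.005,-0.001,0.015],
  [-0.005,-0.001,0.03],
  [-0.005,-0.001,0.04],
  [-0.005,-0.001,0.047],
  [-0.005,-0.001,0.052],
  [-0.005,-0.001,0.052],
  [-0.005,-0.001,0.052],
], twist=[0,0,0,0,0,0,0,0])

```text
t: 10.82
position: [0.666, -0.0189, 0.1001]
tool_rot: [0.919, 3.004, 0.0]
contact_force: [-0.1, -0.2, -1.6]
grip_width: 0.765
grip_force: 34.2
```

```bash
python3 - <<'E'
from h import *
s=avg(3);x,y,z=s["position"];go(s,.666,-.0193,.09,56)
f=z-.044
fitw((x,y),f+.045,f+.074,"held b collar")
fitw((.6625,-.0165),.066,.088,"a collar")
E
```

```text
t 10.92 pos [ 0.6663 -0.0189  0.1005] sd [0.0002 0.     0.0003] f [ 0.2  0.1 -0.6] grip 0.7646249767427321 34.21127867884934
dp [ 0.     -0.0005  0.0105] twist -0.0 closing now 56.0 tilt [ 0.0014 -0.0003] j [-0.21  0.51  1.46  0.    1.18 -1.18]
held b collar c [ 0.6634 -0.016 ] free [ 0.6655 -0.0163  0.031 ] n 190 res [0.0294 0.0321 0.0342]
a collar c [ 0.6574 -0.0214] free [ 0.6658 -0.0211  0.0267] n 237 res [0.018  0.0281 0.0367]
```

Request:
play_rows([
  [0,0,0.003],
  [0,0,0.006],
  [0,0,0.008],
  [0,0,0.0095],
  [0,0,0.011],
  [0,0,0.012],
  [0,0,0.012],
], twist=[0,0,0,0,0,0,0])

```text
t: 11.65
position: [0.667, -0.0196, 0.0902]
tool_rot: [0.918, 3.001, -0.001]
contact_force: [-2.7, -1.1, 11.4]
grip_width: 0.768
grip_force: 35.1
```

Request:
play_rows([
  [0,0,0],
  [0,0,0],
  [0,0,0],
  [0,0,0],
  [0,0,0],
], twist=[0,0,0,0,0], hand=1)

```text
t: 12.07
position: [0.6656, -0.0187, 0.0875]
tool_rot: [-0.919, -3.004, 0.0]
contact_force: [-0.0, -0.6, 0.9]
grip_width: 1.002
grip_force: 0.0
```

Request:
play_rows([
  [0,0,-0.03],
  [0,0,-0.07],
  [0,0,-0.085],
  [0,0,-0.085],
], twist=[0,0,0,0])

```text
t: 12.4
position: [0.669, -0.0193, 0.1788]
tool_rot: [0.916, 2.995, 0.001]
contact_force: [0.9, -0.0, -0.2]
grip_width: 0.997
grip_force: 0.0
```

```bash
python3 - <<'E'
from h import *
from cell import sensors,imaging
s=sensors.get_state();print(s["t"],s["position"],s["contact_force"]);
go(s,.604,.321,.16,105)
E
```

```text
12.4 [ 0.66902995 -0.01931509  0.17883037] [ 0.87913738 -0.01895628 -0.15939433]
dp [0.2444 0.2457 0.0176] twist -0.855 closing now 56.0 tilt [ 0.0092 -0.0019] j [-0.21  0.42  1.41  0.    1.3  -1.18]
```

Request:
play_rows([
  [0.028,0.028,0.004],
  [0.056,0.056,0.005],
  [0.084,0.084,0.005],
  [0.112,0.112,0.005],
  [0.14,0.14,0.005],
  [0.168,0.168,0.005],
  [0.196,0.197,0.005],
  [0.224,0.225,0.005],
], twist=[-0.11,-0.22,-0.33,-0.44,-0.55,-0.66,-0.77,-0.855])

```text
t: 13.07
position: [0.6048, 0.2947, 0.1665]
tool_rot: [0.417, -3.112, 0.0]
contact_force: [0.9, 0.2, 0.5]
grip_width: 1.0
grip_force: 0.0
```

```bash
python3 - <<'E'
from h import *
from cell import imaging
imaging.snapshot("top");imaging.snapshot("top")
s=avg(2);go(s,.604,.321,.12,105)
for n in("scene","top"): rim(n,[.664,-.0165],.130,.042)
fitw((.664,-.0165),.104,.134,"b collar");fitw((.664,-.0165),.124,.134,"b rim")
E
```

```text
t 13.22 pos [0.6037 0.2975 0.1664] sd [0.0005 0.0014 0.0001] f [-0.2 -0.2  0.4] grip 1.0037460005439451 0.0
dp [-0.0066  0.0226  0.0464] twist 0.004 closing now 105.2 tilt [-0.002  -0.0003] j [ 0.28  0.45  1.4   0.    1.3  -1.56]h.py:10: RuntimeWarning: Mean of empty slice.
  c=p.mean(0)
  ret = um.true_divide(
Traceback (most recent call last):
  File "h.py", line 25, in rim
    print(name,np.round(circ(q[:,:2]),4),len(q),"z",np.round(np.percentile(q[:,2],[50,95]),4))
                        ~~~~^^^^^^^^^
  File "h.py", line 12, in circ
    return least_squares(lambda q:np.hypot(*(p-q[:2]).T)-q[2],[*c,.03],loss="soft_l1",f_scale=.002).x
           ~~~~~~~~~~~~~^^^^^^^^^^^^^^^^^^^^^^^^^^^^^^^^^^^^^^^^^^^^^^^^^^^^^^^^^^^^^^^^^^^^^^^^^^^
ValueError: Initial guess is outside of provided bounds
```

Request:
play_rows([
  [-0.005,0.0215,0.01],
  [-0.0065,0.0225,0.03],
  [-0.0065,0.0225,0.046],
  [-0.0065,0.0225,0.046],
  [-0.0065,0.0225,0.046],
  [-0.0065,0.0225,0.046],
], twist=[0,0,0,0,0,0])

```text
t: 13.82
position: [0.6075, 0.3153, 0.1227]
tool_rot: [-0.406, 3.114, 0.0]
contact_force: [-0.1, -0.2, 1.7]
grip_width: 1.001
grip_force: 0.0
```

```bash
python3 - <<'E'
from h import *
for n in("scene","top"): rim(n,[.664,-.0165],.116,.042)
fitw((.664,-.0165),.090,.12,"b collar");fitw((.664,-.0165),.110,.12,"b rim")
s=avg(2);go(s,.604,.321,.024,105)
E
```

```text
scene [ 0.664  -0.0157  0.0314] 130 z [0.1144 0.1183]
top [ 0.662  -0.0157  0.0315] 145 z [0.115  0.1187]
b collar c [ 0.6644 -0.0164] free [ 0.6643 -0.0163  0.0313] n 368 res [0.0289 0.0314 0.0332]
b rim c [ 0.6642 -0.0157] free [ 0.6642 -0.0158  0.0314] n 131 res [0.0298 0.0312 0.0334]
t 14.07 pos [0.6074 0.3163 0.1232] sd [0.0001 0.     0.0001] f [ 0.   0.4 -0.1] grip 0.9992879872770558 0.0
dp [0.0022 0.0054 0.0992] twist -0.001 closing now 104.9 tilt [0.0018 0.0005] j [ 0.31  0.52  1.39 -0.    1.23 -1.52]
```

Request:
play_rows([
  [0.002,0.0055,0],
  [0.002,0.0055,0.035],
  [0.002,0.0055,0.07],
  [0.002,0.0055,0.09],
  [0.002,0.0055,0.099],
  [0.002,0.0055,0.099],
  [0.002,0.0055,0.099],
], twist=[0,0,0,0,0,0,0])

```text
t: 14.7
position: [0.6035, 0.3216, 0.0235]
tool_rot: [-0.409, 3.114, 0.0]
contact_force: [0.7, 0.2, 0.7]
grip_width: 1.002
grip_force: 0.0
```

Request:
play_rows([
  [0,0,0],
  [0,0,0],
  [0,0,0],
  [0,0,0],
  [0,0,0],
  [0,0,0],
  [0,0,0],
  [0,0,0],
], twist=[0,0,0,0,0,0,0,0], hand=-1)

```text
t: 15.37
position: [0.6052, 0.322, 0.0259]
tool_rot: [-0.408, 3.11, 0.002]
contact_force: [-0.7, 1.0, 6.3]
grip_width: 0.769
grip_force: 34.0
```

```bash
python3 - <<'E'
from h import *
s=avg(3)
go(s,.666,-.018,.21,56)
E
```

```text
t 15.47 pos [0.6052 0.322  0.0259] sd [0. 0. 0.] f [-0.4  0.5  6.4] grip 0.7719169458625923 34.03777445666492
dp [ 0.0281 -0.3441 -0.1844] twist 0.855 closing now 105.0 tilt [0.0046 0.0017] j [ 0.32  0.64  1.43  0.    1.07 -1.52]
```

Request:
play_rows([
  [0,0,-0.035],
  [0,0,-0.075],
  [0,0,-0.115],
  [0.002,-0.02,-0.145],
  [0.004,-0.055,-0.155],
  [0.007,-0.095,-0.155],
  [0.01,-0.135,-0.155],
  [0.014,-0.175,-0.155],
], twist=[0,0,0,0.1,0.2,0.3,0.4,0.5])

```text
t: 16.18
position: [0.6354, 0.1472, 0.1796]
tool_rot: [0.38, 3.116, 0.001]
contact_force: [1.1, 0.9, -0.4]
grip_width: 0.774
grip_force: 34.3
```

```bash
python3 - <<'E'
from h import *
s=avg(4)
go(s,.666,-.018,.18,56)
E
```

```text
t 16.33 pos [0.6361 0.1435 0.1792] sd [0.0006 0.0031 0.0003] f [ 0.8 -0.7 -0.9] grip 0.7725561309870759 34.3106659501791
dp [-0.0679 -0.1495 -0.0007] twist 0.35 closing now 76.0 tilt [ 0.0014 -0.0002] j [ 0.04  0.39  1.45 -0.    1.3  -1.28]
```

Request:
play_rows([
  [-0.016,-0.035,0],
  [-0.032,-0.07,0],
  [-0.048,-0.105,0],
  [-0.06,-0.13,0],
  [-0.067,-0.147,0],
  [-0.067,-0.147,0],
  [-0.067,-0.147,0],
  [-0.067,-0.147,0],
], twist=[0.1,0.2,0.3,0.35,0.35,0.35,0.35,0.35])

```text
t: 17.05
position: [0.6651, -0.0082, 0.178]
tool_rot: [-0.908, -3.007, -0.001]
contact_force: [0.8, 0.7, -0.1]
grip_width: 0.771
grip_force: 34.3
```

```bash
python3 - <<'E'
from h import *
from cell import imaging
imaging.snapshot("top");imaging.snapshot("top")
s=avg(2);x,y,z=s["position"];f=z-.0259
fitw((x,y),f+.031,f+.06,"held c collar");fitw((x,y),f+.05,f+.06,"held c rim")
go(s,.666,-.018,.125,56)
E
```

```text
t 17.2 pos [ 0.665  -0.0081  0.178 ] sd [0.     0.0001 0.    ] f [ 0.4  0.  -0.8] grip 0.7719109988747228 34.3171708798036
held c collar c [ 0.6641 -0.0069] free [ 0.6657 -0.0071  0.0312] n 240 res [0.0297 0.0321 0.034 ]
held c rim c [ 0.6639 -0.0068] free [ 0.6655 -0.0074  0.0312] n 72 res [0.0305 0.0322 0.034 ]
dp [-0.0063 -0.0077  0.053 ] twist 0.007 closing now 56.4 tilt [-0.      0.0003] j [-0.19  0.42  1.41  0.    1.31 -1.18]
```

Request:
play_rows([
  [-0.005,-0.0075,0],
  [-0.005,-0.0075,0.015],
  [-0.005,-0.0075,0.03],
  [-0.005,-0.0075,0.042],
  [-0.005,-0.0075,0.05],
  [-0.005,-0.0075,0.054],
  [-0.005,-0.0075,0.054],
  [-0.005,-0.0075,0.054],
], twist=[0,0,0,0,0,0,0,0])

```text
t: 18.02
position: [0.6654, -0.0193, 0.1241]
tool_rot: [0.911, 3.006, -0.0]
contact_force: [-0.9, 1.3, -0.4]
grip_width: 0.775
grip_force: 34.3
```

```bash
python3 - <<'E'
from h import *
s=avg(3);x,y,z=s["position"];f=z-.0259
fitw((x,y),f+.031,f+.06,"held c collar");fitw((x,y),f+.05,f+.06,"held c rim")
go(s,.665,-.0171,.114,56)
E
```

```text
t 18.12 pos [ 0.6656 -0.0193  0.1246] sd [0.0002 0.     0.0003] f [-0.1  0.2 -0.7] grip 0.774739265913652 34.3125887028873
held c collar c [ 0.665  -0.0178] free [ 0.6667 -0.0182  0.0311] n 231 res [0.0293 0.032  0.0343]
held c rim c [ 0.6648 -0.0172] free [ 0.6668 -0.018   0.0308] n 75 res [0.0297 0.0323 0.0339]
dp [0.0018 0.0015 0.0106] twist 0.005 closing now 56.3 tilt [ 0.0016 -0.0004] j [-0.21  0.48  1.45 -0.    1.22 -1.19]
```

Held c is 1–2 mm off in y, so I correct that and seat it.

Request:
play_rows([
  [0.002,0.001,0.003],
  [0.002,0.001,0.006],
  [0.002,0.001,0.008],
  [0.002,0.001,0.0095],
  [0.002,0.001,0.011],
  [0.002,0.001,0.012],
  [0.002,0.001,0.012],
], twist=[0,0,0,0,0,0,0])

```text
t: 18.85
position: [0.6651, -0.0177, 0.1139]
tool_rot: [0.911, 3.004, -0.0]
contact_force: [-2.2, -1.2, 8.0]
grip_width: 0.774
grip_force: 35.0
```

Request:
play_rows([
  [0,0,0],
  [0,0,0],
  [0,0,0],
  [0,0,0],
  [0,0,0],
], twist=[0,0,0,0,0], hand=1)

```text
t: 19.27
position: [0.6639, -0.0172, 0.1115]
tool_rot: [-0.911, -3.006, 0.0]
contact_force: [0.6, 1.3, 0.2]
grip_width: 1.005
grip_force: 0.0
```

Request:
play_rows([
  [0,0,-0.03],
  [0,0,-0.07],
  [0,0,-0.085],
  [0,0,-0.085],
], twist=[0,0,0,0])

```text
t: 19.6
position: [0.6671, -0.0177, 0.2029]
tool_rot: [0.909, 2.997, 0.001]
contact_force: [0.9, 0.3, 0.8]
grip_width: 0.993
grip_force: 0.0
```

```bash
python3 - <<'E'
from h import *
s=avg(2);
go(s,.4287,-.0038,.16,159)
E
```

```text
t 19.65 pos [ 0.6664 -0.0176  0.2014] sd [0.0007 0.0001 0.0015] f [ 0.3 -0.1 -0.2] grip 0.9996304315519356 0.0
dp [ 0.2056 -0.1206  0.0401] twist 1.349 closing now 56.3 tilt [ 0.0053 -0.0011] j [-0.2   0.4   1.39 -0.    1.34 -1.19]
```

Request:
play_rows([
  [0.03,-0.018,0],
  [0.06,-0.035,0.005],
  [0.09,-0.053,0.01],
  [0.12,-0.07,0.02],
  [0.15,-0.088,0.03],
  [0.18,-0.105,0.04],
  [0.205,-0.12,0.04],
  [0.205,-0.12,0.04],
], twist=[0.12,0.24,0.36,0.48,0.6,0.72,0.84,0.96])

```text
t: 20.37
position: [0.4192, -0.0012, 0.1527]
tool_rot: [-2.196, -2.233, 0.008]
contact_force: [0.3, -0.6, -0.1]
grip_width: 1.004
grip_force: 0.0
```

Request:
play_rows([
  [0,0,0],
  [0,0,0],
  [0,0,0],
  [0,0,0],
  [0,0,0],
], twist=[0.12,0.24,0.36,0.39,0.39])

```text
t: 20.78
position: [0.4255, -0.0028, 0.1551]
tool_rot: [-2.589, -1.774, 0.004]
contact_force: [0.3, -0.1, 0.2]
grip_width: 0.999
grip_force: 0.0
```

```bash
python3 - <<'E'
from h import *
from cell import imaging
imaging.snapshot("top")
s=avg(2);
go(s,.4287,-.0038,.012,159)
for n in("scene","top"): rim(n,[.664,-.0165],.144,.042)
fitw((.664,-.0165),.118,.148,"c collar");fitw((.664,-.0165),.138,.148,"c rim")
d=imaging.snapshot("wrist");cv2.imwrite("pics/w5.png",d["img"])
E
```

```text
t 20.88 pos [ 0.4258 -0.0028  0.1555] sd [0.0001 0.     0.0001] f [-0.6 -0.4 -0. ] grip 1.001725417596107 0.0
dp [0.0002 0.0035 0.1435] twist -0.0 closing now -21.0 tilt [-0.0026  0.0008] j [-0.29 -0.07  2.04 -0.    1.18  0.08]
scene [ 0.6643 -0.0155  0.0315] 134 z [0.1424 0.1457]
top [ 0.662  -0.0156  0.0314] 162 z [0.143  0.1461]
c collar c [ 0.6645 -0.016 ] free [ 0.6645 -0.0159  0.0314] n 394 res [0.0291 0.0314 0.033 ]
c rim c [ 0.6643 -0.0155] free [ 0.6643 -0.0156  0.0316] n 140 res [0.03   0.0316 0.0331]
```

View pics/w5.png

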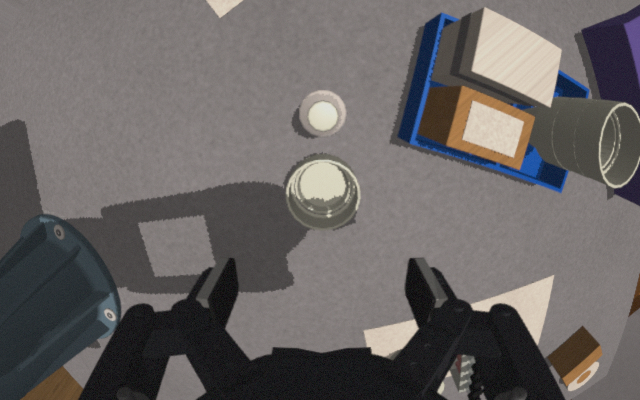

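The wrist view shows d's rim at about (323,192), centred between the fingers. The gel is straight ahead of it at (322,112), clear of both fingers, and the three-beaker stack is upright at (600,145). I descend and grip d.

Request:
play_rows([
  [-0.001,0.0035,0.03],
  [-0.001,0.0035,0.065],
  [-0.001,0.0035,0.1],
  [-0.001,0.0035,0.125],
  [-0.001,0.0035,0.137],
  [-0.001,0.0035,0.143],
  [-0.001,0.0035,0.143],
  [-0.001,0.0035,0.143],
], twist=[0,0,0,0,0,0,0,0])

```text
t: 21.85
position: [0.4304, -0.0055, 0.0144]
tool_rot: [2.59, 1.777, 0.001]
contact_force: [0.8, -0.1, 0.3]
grip_width: 0.999
grip_force: 0.0
```

Request:
play_rows([
  [0,0,0],
  [0,0,0],
  [0,0,0],
  [0,0,0],
  [0,0,0],
  [0,0,0],
  [0,0,0],
  [0,0,0],
], twist=[0,0,0,0,0,0,0,0], hand=-1)

```text
t: 22.52
position: [0.4309, -0.0056, 0.0155]
tool_rot: [2.588, 1.777, 0.002]
contact_force: [-2.4, -0.1, 7.5]
grip_width: 0.761
grip_force: 31.5
```

```bash
python3 - <<'E'
from h import *
s=avg(2);
go(s,.665,-.017,.21,56)
E
```

```text
t 22.57 pos [ 0.4309 -0.0056  0.0155] sd [0. 0. 0.] f [-2.1  0.5  7.7] grip 0.7593256997145619 31.47961026057601
dp [ 0.0735  0.223  -0.194 ] twist -1.345 closing now -21.1 tilt [ 0.0022 -0.0008] j [-0.29  0.2   2.1  -0.    0.83  0.08]
```

Request:
play_rows([
  [0,0,-0.035],
  [0,0,-0.075],
  [0,0,-0.115],
  [0,0,-0.155],
  [0,0,-0.185],
  [0.005,0.015,-0.19],
  [0.015,0.05,-0.19],
  [0.028,0.085,-0.19],
], twist=[0,0,0,0,0,0,0,0])

```text
t: 23.28
position: [0.5208, -0.0102, 0.2067]
tool_rot: [2.587, 1.775, 0.005]
contact_force: [0.3, -0.5, -0.3]
grip_width: 0.763
grip_force: 35.0
```

Request:
play_rows([
  [0.011,0.035,0],
  [0.022,0.07,0],
  [0.034,0.105,0],
  [0.042,0.13,0],
  [0.045,0.138,0],
  [0.045,0.138,0],
  [0.045,0.138,0],
], twist=[0,0,0,0,0,0,0])

```text
t: 23.87
position: [0.6636, -0.0173, 0.2038]
tool_rot: [-2.59, -1.778, 0.001]
contact_force: [-0.7, 0.1, -0.4]
grip_width: 0.763
grip_force: 35.0
```

```bash
python3 - <<'E'
from h import *
from cell import imaging
imaging.snapshot("top")
s=avg(2);x,y,z=s["position"];f=z-.0155
fitw((x,y),f+.017,f+.046,"held d collar");fitw((x,y),f+.036,f+.046,"held d rim")
go(s,.665,-.017,.155,-21)
E
```

```text
t 23.97 pos [ 0.663  -0.0172  0.2041] sd [0.0001 0.     0.0001] f [ 0.1 -0.4 -1.1] grip 0.7640817826366736 34.968266151845455
held d collar c [ 0.666  -0.0166] free [ 0.6648 -0.0176  0.0314] n 274 res [0.0297 0.0321 0.0341]
held d rim c [ 0.6661 -0.0164] free [ 0.6648 -0.0178  0.031 ] n 91 res [0.0297 0.0322 0.0342]
dp [0.0009 0.0018 0.0491] twist -0.001 closing now -21.1 tilt [-0.0007  0.0001] j [-0.2   0.4   1.39 -0.    1.35  0.16]
```

Request:
play_rows([
  [0.0005,-0.001,0.01],
  [0.0005,-0.001,0.022],
  [0.0005,-0.001,0.034],
  [0.0005,-0.001,0.043],
  [0.0005,-0.001,0.049],
  [0.0005,-0.001,0.049],
  [0.0005,-0.001,0.049],
], twist=[0,0,0,0,0,0,0])

```text
t: 24.7
position: [0.6631, -0.0166, 0.154]
tool_rot: [-2.59, -1.777, 0.002]
contact_force: [0.0, 0.0, -1.4]
grip_width: 0.758
grip_force: 35.0
```

```bash
python3 - <<'E'
from h import *
s=avg(2);x,y,z=s["position"];f=z-.0155
fitw((x,y),f+.017,f+.046,"held d collar")
go(s,.662,-.016,.1455,-21)
E
```

```text
t 24.75 pos [ 0.6633 -0.0166  0.1545] sd [0.0002 0.0001 0.0004] f [ 0.2  0.1 -0.9] grip 0.7632203327497142 34.97207969427109
held d collar c [ 0.6666 -0.016 ] free [ 0.6653 -0.0171  0.0312] n 245 res [0.0297 0.0321 0.0338]
dp [ 0.0001 -0.0015  0.009 ] twist -0.001 closing now -21.1 tilt [-0. -0.] j [-0.2   0.44  1.43 -0.    1.27  0.16]
```

Request:
play_rows([
  [0,-0.0015,0.002],
  [0,-0.0015,0.005],
  [0,-0.0015,0.007],
  [0,-0.0015,0.0085],
  [0,-0.0015,0.01],
  [0,-0.0015,0.0105],
  [0,-0.0015,0.0105],
], twist=[0,0,0,0,0,0,0])

```text
t: 25.43
position: [0.6625, -0.0161, 0.1456]
tool_rot: [2.59, 1.777, 0.002]
contact_force: [-1.3, 0.2, 5.3]
grip_width: 0.762
grip_force: 35.4
```

Beaker d is seated at the expected height, so I release it and retract.

Request:
play_rows([
  [0,0,0],
  [0,0,0],
  [0,0,0],
  [0,0,0],
  [0,0,0],
], twist=[0,0,0,0,0], hand=1)

```text
t: 25.85
position: [0.662, -0.0161, 0.1442]
tool_rot: [-2.59, -1.777, 0.0]
contact_force: [0.7, 0.2, 0.4]
grip_width: 1.003
grip_force: 0.0
```

Request:
play_rows([
  [0,0,-0.03],
  [0,0,-0.065],
  [0,0,-0.1],
  [0,0,-0.12],
  [0,-0.03,-0.12],
  [0,-0.07,-0.12],
  [0,-0.11,-0.12],
  [0,-0.15,-0.12],
], twist=[0,0,0,0,0,0,0,0])

```text
t: 26.52
position: [0.5204, 0.0383, 0.2641]
tool_rot: [-2.591, -1.777, 0.0]
contact_force: [-0.2, 0.5, 1.1]
grip_width: 1.002
grip_force: 0.0
```

```bash
python3 - <<'E'
from h import *
from cell import imaging
s=avg(2)
for n in("scene",): rim(n,[.664,-.0165],.172,.042)
fitw((.664,-.0165),.146,.176,"d collar");fitw((.664,-.0165),.118,.14,"c collar");fitw((.664,-.0165),.06,.085,"a collar")
d=imaging.snapshot("scene");cv2.imwrite("pics/s6.png",cv2.resize(d["img"][60:340,190:470],None,fx=2,fy=2))
E
```

```text
t 26.57 pos [0.5165 0.04   0.263 ] sd [0.0039 0.0017 0.001 ] f [-1.   2.1 -0.8] grip 1.0034898987601977 0.0
scene [ 0.664  -0.0159  0.0316] 143 z [0.1701 0.1741]
d collar c [ 0.6641 -0.0162] free [ 0.6642 -0.0162  0.0314] n 411 res [0.0288 0.0314 0.0331]
c collar c [ 0.6752 -0.0227] free [ 0.668  -0.0229  0.025 ] n 334 res [0.0125 0.0244 0.0374]
a collar c [ 0.6632 -0.0158] free [ 0.663  -0.0155  0.0328] n 118 res [0.0308 0.0325 0.0342]
```

View pics/s6.png

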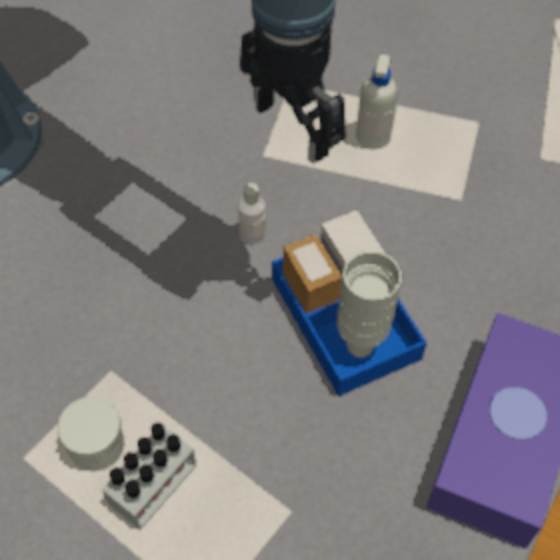

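The scene view shows a straight stack in the tray bay at about (367,300), with the top rim at 172 mm as expected. The spray (378,105), gel (252,210), rack (150,470) and tub (90,430) are where they were, and the arm is clear, so I hand in.

```bash
python3 -c "
from cell import workorder
print(workorder.close_job())"
```

```text
the job is handed in; nothing more can be done
None
```

The four beakers are nested in order, tallest at the bottom, in one straight upright stack in the tray's empty end (top rim at 172 mm, as expected); the bystanders look undisturbed, and I handed the job in at about 27 s.

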